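# Bring a swinging welded axle to rest over the alignment stand

## Robot

A 6-joint arm with a two-finger parallel gripper is mounted at the origin on the work surface. World frame = base frame: x ahead of the robot, y to its left, z up, the work surface at z = 0. Lengths are in m, angles in rad, forces in N, time in s.
With the tool pointing down it reaches from about 0.275 to 0.75 m from the base axis. Payload 10.2 kg.
Tool frame: the origin (TCP) lies midway between the tips of the shut fingers; the grasp point (between the pads) lies 19 mm behind it; z points along the fingers, y is the line along which they close (so a half turn about z gives the same grasp; the last joint's range is limited). The gripper opens to 85 mm and grips with 20 to 120 N. Pads are 22 mm wide; open, the fingers measure 114 mm over their backs; the gripper's body (76 mm by 85 mm) begins 54 mm behind the grasp point. The pads swing forward as they close: fully open they stand 13 mm farther back than shut.
Start: joints at [-1.426, 0.313, 1.498, -0, 1.331, -0.223], TCP at [0.189, -0.49, 0.231] pointing down, gripper open.
Joint ranges: [-2.94, 2.94], [-0.97, 2.17], [0.19, 2.56], [-1.23, 4.37], [0.02, 3.11], [-2.88, 2.88]. Speed limits (rad/s): [2.39, 2.39, 3.01, 3.14, 3.14, 3.14].

## Interface

Orientations are given as a 3x3 rotation matrix whose columns are the frame's x, y, z axes.
In Python, from workcell import r gives the robot as it stands.
- The arm moves only by the tool servo_tool, never from a script. Its argument "deltas" is a list of rows, each an object of numbers: "tx", "ty", "tz": the shift along the world's x, y, z each as a share of 50 cm, from -1 to 1; "ax", "ay", "az": the turn, a rotation vector about the world's x, y, z each as a share of 30 degrees, from -1 to 1; "hand": the closure, from -1 (fully open) to 1 (shut). A call has 1 to 20 rows; each row is the pose to reach, as a shift and turn from the pose commanded when the call began; what a row does not reach only later rows make up. A row lasts 1/12 s, in which the tool goes at most 41.7 mm and 7.16 degrees, less where a joint would pass 70% of its speed; a pose out of reach is approached as far as the arm can. A call with a number of a shift or a turn outside -1 to 1 is refused whole. A call with a gripper value outside its range is refused whole. The fingers move at their own pace and stop on an object; the grip force is fixed at half the most. Time passes only in rows, so rows that repeat a pose let the fingers close. It gives the time, the measured TCP pose, the force, the opening and the grip force at its end, in the units of the state.
- r.observe(): the state, without advancing time (a new reading comes with each control period).
- r.read_camera(name): name is "scene" or "top" or "wrist"; returns a dict with "pixels" (420x560x3 uint8, red, green, blue), "fovy" (degrees; the focal length in pixels is half the picture's height over the tangent of half this angle, whatever the lens; pixels are square), "cx", "cy" (the principal point, pixels), "R" (3x3) and "t" (3): a world point X has camera coordinates R X + t. Camera axes: x right, y down, z forward; pixel columns grow to the right and rows downward; lengths in m; the calibration is good to about 2 mm. A picture is of the moment at which its call begins. There is no depth.
- r.hand_in(): hands the job in; it is judged then, once.
The state is a dict: "time": time; "q": joint angles; "joint_velocities": joint speeds; "joint_torque": joint torques, N m; "tool_pos": TCP position; "tool_rot": TCP orientation; "ft_force": force on the tool from outside, world axes, zero at the start; "wrist_torque": the same for the moment, N m; "gripper_width": finger opening in m; "finger_force": force on a finger pad.
Only numpy, scipy, OpenCV 4.12 (cv2) and the standard library are available. Lean on these libraries where they do the work, as an engineer would, in place of code of your own. Each camera call takes 0.05 s, during which the arm holds its last target. There are 200 camera calls.

## Task

The freshly welded axle hangs from the trolley and its right end is still propped up: pull the red prop out towards you by its black grip and leave it standing upright and clear of the axle. Then take the trolley by its orange grip, run it along the beam and steady the swinging axle so that its yellow collar hangs still and level right over the vee of the green stand, and let go with everything staying at rest. The axle is hot: never touch it with the arm or gripper, do not make it swing much wider than it was propped, do not run the trolley into its end stops, and leave the tub, the wrench and the carburettor alone.

Things in the scene. Friction and masses are not known exactly. Their poses are not given: they have to be found in the camera images.
- runway: Fixed yellow overhead I-beam, 840 mm long, 30 mm wide, at heights 255 to 289 mm. Origin on the bench directly below the beam's middle; y axis along the beam (to the robot's left, turned up to about 0.1 rad), x away from the robot, z up. Red posts stand at x = 170 mm, y = +-410 mm; their arms reach over the beam ends, up to 319 mm high.
- trolley (a joint): Position (m) of the blue trolley along the beam: 0 at the middle, positive along the runway's +y; stops at +-0.28 m. Starts near -0.07. Nominally 0.8 kg, rolls with about 1.5 N dry friction and 2 N s/m damping, so it stays put when let go.
- trolley_grip (a point): Centre of the orange grip on the trolley, right above the beam: 30 x 30 mm square (sides along the runway's axes), upright, 46 mm high, on the 70 x 90 mm top plate (plate top at 308 mm height, grip top 354 mm, this point 334 mm). The axle's pivot lies 75 mm farther along the runway's +x, at the same y. Pinch it from above.
- swing (a joint): Swing angle (rad) of yoke and axle about a level pivot along the runway's x, at 242 mm height on the trolley's far side. 0 = axle level; positive = right end (runway -y) up. Starts near 0.25, on the prop. Hardly damped (time constant over a minute). Period about 1.67 s: swing_acc = -w^2 swing + (w^2/g) a, w about 3.77 rad/s, a = trolley acceleration along +y.
- axle: The hot axle: tube 500 mm long, 25 mm diameter; dark flanges 60 mm diameter, 24 mm thick, centred 235 mm either side of the middle; yellow collar 38 mm diameter, 22 mm wide in the middle. Origin at the collar's centre, y along the axle. Fixed in a yoke 80 mm below the pivot, 75 mm beyond the beam (+x); collar at 162 mm height when level; about 1.0 kg with the yoke.
- axle_left_end (a point): Centre of the axle's left end face (+y end), 250 mm from the collar.
- axle_right_end (a point): Centre of the axle's right end face (-y end), 250 mm from the collar.
- prop: Loose red and steel prop, about 0.9 kg: foot 12 mm thick, 80 mm wide, from x = -220 to 50 mm; steel post 34 x 50 mm at x = 0 with a 40 x 70 mm black pad at 191 mm height that carries the right flange. Origin on the bench under the post; x points away from the robot, the black grip is at x = -195 mm. Slid along its -x (across and under the beam) it frees the axle, which then swings at once.
- prop_grip (a point): Point to grip on the prop's upright black grip, 24 x 24 mm square, 12 to 110 mm above the bench; this point is on its axis 85 mm above the bench.
- stand: Fixed green alignment stand, foot 130 x 100 mm, about 90 mm high, directly under the axle's line. Origin on the bench under the vee. It is aligned with the runway, 100 to 200 mm to the +y side of the beam's middle: the collar must hang vertically above its origin.
- stand_vee (a point): Bottom of the steel vee on the stand, 70 mm above its origin; the target lies right above it.
- grease_tub: Bystander: white tub with blue lid, 90 mm diameter, 75 mm high; origin at its underside.
- wrench: Bystander: steel wrench lying on the bench, 180 mm long; origin at the middle of its underside.
- carburettor: Bystander: aluminium carburettor, about 130 x 95 mm and 70 mm high; origin at its underside.
There are look-alikes about, which are no part of the job. What is shaped like the stand but turquoise is not meant.

How it is judged:
On the way, in this order (a step that is already met when the one before it is completed fails the run):
1. the prop is pulled out from under the axle, towards the robot (x of prop in the frame of runway below 0 m and contact force between prop and axle below 0.1 N), for 0.2 s.
2. the collar stays over the vee and the axle stays level for 3 s (horizontal distance between axle and stand_vee below 0.022 m and value of joint swing between -0.06 and 0.06 rad), for 3 s.
At the end, for the whole second after the job is handed in: The yellow collar is within 22 mm (horizontally) of the point above the vee, the axle within 0.06 rad of level, the trolley at rest, and the prop stands upright on the bench at least 75 mm out from under the axle, on the robot's side, all let go (all of step 2 and velocity of joint trolley between -0.02 and 0.02 m/s and x of prop in the frame of runway below 0 m and angle between prop's own z axis and vertical below 0.1 rad and height (world z) of prop below 0.01 m and linear speed of prop below 0.02 m/s); the robot touches nothing.
It fails at once if the arm or gripper touches the hot axle (contact force between the arm and axle above 1 N).
It fails at once if the axle swings more than 0.40 rad (value of joint swing above 0.4 rad or value of joint swing below -0.4 rad).
It fails at once if the trolley runs into an end stop (value of joint trolley above 0.275 m or value of joint trolley below -0.275 m).
It fails at once if the prop is tipped (angle between prop's own z axis and vertical above 0.35 rad).
It fails at once if the tub, the wrench or the carburettor is moved (distance of any of grease_tub, wrench, carburettor from where it was at the start of the episode above 0.03 m).
It also fails if it takes over 58 s, if anything falls off the work surface, if the arm or the gripper's body presses on something with over 40 N, if the wrist force passes 120 N, or if a joint passes its speed limit or range.

## Working session

There is one attempt and no reset: what is moved stays moved. The work goes in short steps, Python scripts to look and compute and a tool call to move; the robot and the scene stay as the last step left them, time stands still between calls to the robot, and variables do not carry over. Pictures are saved under pics/ and viewed, at most 10 in all, crops included, and the job is handed in when it is done.

Besides the shell and the picture viewer there is one more tool, called after "Emit:" by a JSON object that holds its "api" and its "payload". servo_tool: Moves the arm, as the interface text tells. Shift numbers are shares of 50 cm and turn numbers shares of 30 degrees, none past 1 either way. Its arguments: {"type":"object","properties":{"deltas":{"type":"array","items":{"type":"object","properties":{"tx":{"type":"number","minimum":-1,"maximum":1},"ty":{"type":"number","minimum":-1,"maximum":1},"tz":{"type":"number","minimum":-1,"maximum":1},"ax":{"type":"number","minimum":-1,"maximum":1},"ay":{"type":"number","minimum":-1,"maximum":1},"az":{"type":"number","minimum":-1,"maximum":1},"hand":{"type":"number"}}}}},"required":["deltas"]}

```bash
mkdir -p pics; cat > h.py <<'E'
import numpy as np, cv2
from workcell import r
def shot(n,save=None):
    c=r.read_camera(n)
    if save: cv2.imwrite('pics/'+save,c['pixels'][:,:,::-1])
    return c
def ray(c,u,v):
    R=np.array(c['R']);t=np.array(c['t'])
    f=c['pixels'].shape[0]/2/np.tan(np.radians(c['fovy'])/2)
    o=-R.T@t; d=R.T@np.array([(u-c['cx'])/f,(v-c['cy'])/f,1]); return o,d
def onz(c,u,v,z):
    o,d=ray(c,u,v); return o+d*(z-o[2])/d[2]
def proj(c,X):
    R=np.array(c['R']);t=np.array(c['t'])
    f=c['pixels'].shape[0]/2/np.tan(np.radians(c['fovy'])/2)
    p=R@np.array(X)+t; return c['cx']+f*p[0]/p[2],c['cy']+f*p[1]/p[2]
E
python3 - <<'E'
from h import *
import pickle
d={n:shot(n,n+'0.png') for n in('scene','top')}
pickle.dump(d,open('c0.pkl','wb'))
for n,c in d.items(): print(n,c['fovy'],c['cx'],c['cy'],ray(c,280,210))
print(r.observe())
E
```

```text
scene 51.65052206934382 273.5081060756792 208.8299474714894 (array([ 1.24717048, -0.31509003,  0.97925357]), array([-0.64574525,  0.37873124, -0.66317934]))
top 55.85497254709464 274.1255178521813 207.98362763678833 (array([0.23869266, 0.10618015, 1.30162377]), array([ 0.20682682, -0.02505341, -0.97818239]))
{'time': 0.1, 'q': array([-1.42639998e+00,  3.13409951e-01,  1.49832711e+00,  8.31583080e-07,
        1.33098149e+00, -2.23394938e-01]), 'joint_velocities': array([ 0.00194746, -0.00028562, -0.00272292,  0.00025184,  0.00186722,
       -0.00067721]), 'joint_torque': array([ 3.20072118e-03, -4.12898970e+01, -2.60142553e+01, -1.23519553e-04,
        3.02592096e-03,  1.70916184e-05]), 'tool_pos': array([ 0.1887266 , -0.48967833,  0.23079696]), 'tool_rot': array([[ 9.33123866e-01,  3.59555038e-01, -1.61211947e-04],
       [ 3.59554987e-01, -9.33123234e-01,  1.11429786e-03],
       [ 2.50220795e-04, -1.09774248e-03, -9.99999366e-01]]), 'ft_force': array([ 1.14038478, -0.24611512, -0.77224632]), 'wrist_torque': array([-0.01666732,  0.03740593,  0.02332742]), 'finger_force': 0.0, 'gripper_width': 0.08502734908216998}
```

View pics/scene0.png

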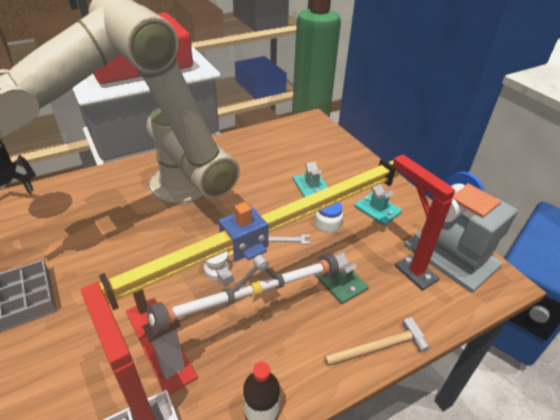

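View pics/top0.png

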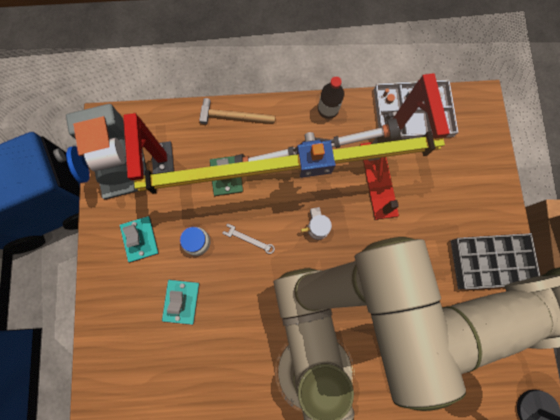

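Candidates, pixels in the top view:
- **Stand:** dark green at (227,175), scene (343,280). The turquoise ones at (138,238) and (181,302) are look-alikes.
- **Trolley grip:** orange block at (318,152). The orange machine lid at (91,135) is not it.
- **Prop grip:** black block at (391,205) on the red foot. The black posts and the tray are not it.

I'll measure these and check them in one close crop.

```bash
python3 - <<'E'
from h import *
import pickle
d=pickle.load(open('c0.pkl','rb')); 
T=d['top'];S=d['scene']
def blobs(c,lo,hi,minA=30):
    h=cv2.cvtColor(c['pixels'],cv2.COLOR_RGB2HSV); m=cv2.inRange(h,lo,hi)
    n,l,s,ce=cv2.connectedComponentsWithStats(m); 
    return [(s[i],ce[i],l==i) for i in range(1,n) if s[i][4]>=minA]
for nm,lo,hi in [('yellow',(24,150,100),(34,255,255)),('orange',(5,170,150),(16,255,255)),('red',(0,180,60),(4,255,255)),('green',(60,80,20),(82,255,110))]:
  for c,n in((T,'top'),(S,'scene')):
    for s,ce,m in blobs(c,lo,hi): print(nm,n,s,ce.round(1))
b=max(blobs(T,(24,150,100),(34,255,255),100),key=lambda b:b[0][2])
ys,xs=np.nonzero(b[2]); P=np.array([onz(T,u,v,.289)[:2] for u,v in zip(xs,ys)])
print('rect',cv2.minAreaRect(P.astype(np.float32)*1000), P.mean(0))
def crop(c,u,v,k=6,w=44,hh=48):
    im=c['pixels'][v-hh:v+hh,u-w:u+w,::-1]; return cv2.resize(im,None,fx=3,fy=3,interpolation=cv2.INTER_CUBIC)
rows=[np.hstack([crop(T,227,172),crop(T,318,156),crop(T,385,190)]),np.hstack([crop(S,343,275),crop(S,245,228),crop(S,170,330)])]
cv2.imwrite('pics/crop0.png',np.vstack(rows))
E
```

```text
yellow top [ 333  137   95   24 1064] [379.9 148.3]
yellow top [434 139  11  10  71] [438.7 142.7]
yellow top [ 151  155  148   31 1664] [223.3 170.2]
yellow top [134 181  12   8  68] [139.7 184.4]
yellow scene [343 170  45  21  49] [366.3 180. ]
orange top [312 144  12  11 100] [317.6 149.1]
red top [423  74  26  61 713] [435.3 104.6]
red top [331  78   9   8  58] [335.2  81.3]
red top [ 124  113   42   66 1203] [136.3 144.5]
red top [364 158  34  61 938] [380.1 191. ]
red scene [396 158  57  38 425] [426.2 176.6]
green top [213 181  11   9  33] [216.3 185.5]
green scene [ 299   17   40   59 1232] [317.8  44. ]
rect ((571.5608520507812, 220.20516967773438), (32.887489318847656, 394.1387939453125), 4.769914627075195) [0.57051459 0.22430392]
```

View pics/crop0.png

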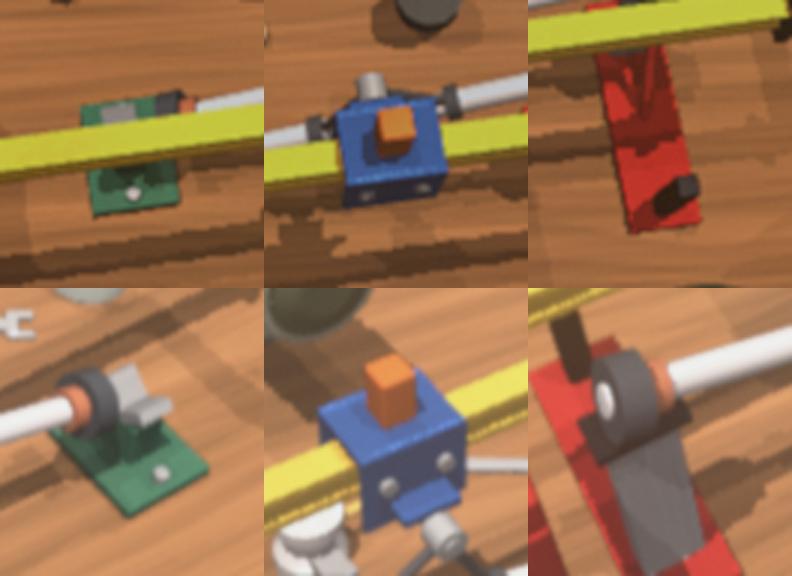

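The crops confirm the choices: dark green stand with steel vee, orange grip with its top at about (318,150), and the prop's black grip top at about (393.7,204.7).

```bash
cat >> h.py <<'E'
def beam(T):
    h=cv2.cvtColor(T['pixels'],cv2.COLOR_RGB2HSV); m=cv2.inRange(h,(24,150,100),(34,255,255))
    n,l,s,ce=cv2.connectedComponentsWithStats(m)
    m=np.isin(l,[i for i in range(1,n) if s[i][4]>40 ]); ys,xs=np.nonzero(m)
    P=np.array([onz(T,u,v,.289)[:2] for u,v in zip(xs,ys)],np.float32)*1000
    return cv2.minAreaRect(P)
E
python3 - <<'E'
from h import *
import pickle
d=pickle.load(open('c0.pkl','rb')); T=d['top'];S=d['scene']
(cx,cy),wh,a=beam(T); print(cx,cy,wh,a)
a=np.radians(a if abs(a)<45 else a-90)
ex=np.array([np.cos(a),np.sin(a)]);ey=np.array([-np.sin(a),np.cos(a)]);c=np.array([cx,cy])/1000
print('yaw',a)
def loc(p): q=np.array(p)[:2]-c; return (q@ex).round(4),(q@ey).round(4)
for u,v in((317.6,149.1),(318,150)):
  g=onz(T,u,v,.354); print('tgrip',g,loc(g))
g=onz(S,243+0,209,.354); 
# scene crop2 origin (201,180): top face centre approx (390,364)
u,v=201+(390-264)/3,180+(364-288)/3; g=onz(S,u,v,.354); print('tgrip scene',g,loc(g))
u,v=393.7,204.7; g=onz(T,u,v,.11); print('pgrip',g,loc(g))
h=cv2.cvtColor(T['pixels'],cv2.COLOR_RGB2HSV); m=cv2.inRange(h,(0,150,60),(5,255,255))|cv2.inRange(h,(175,150,60),(180,255,255))
n,l,s,ce=cv2.connectedComponentsWithStats(m); i=l[190:200,372:385].max()
ys,xs=np.nonzero(l==i);P=np.array([onz(T,u,v,.012)[:2] for u,v in zip(xs,ys)],np.float32)*1000
R=cv2.minAreaRect(P);print('propfoot',R,[loc(p/1000) for p in cv2.boxPoints(R)])
for u,v in((209.7,158.3),(243,190.7),(214.3,195.7)):
  g=onz(T,u,v,.012);print('stand',g,loc(g))
# scene stand crop1 origin (299,227): corners front (127,516),(right)(208,467),left(50,435)
for u,v in((127,516),(208,467),(50,435)):
  g=onz(S,299+u/3,227+(v-288)/3,.012);print('stand S',g,loc(g))
# vee valley scene approx (138,405)
for u,v in((133,402),):
  g=onz(S,299+u/3,227+(v-288)/3,.07);print('vee S',g,loc(g))
print('vee bolt T',loc(onz(T,183+133/3,124+193/3,.012)),'S',loc(onz(S,299+162/3,227+(472-288)/3,.012)))
E
```

```text
585.978759765625 44.091400146484375 (38.09670639038086, 839.8953857421875) 4.3622026443481445
yaw 0.07613479878307833
tgrip [ 0.59044954 -0.02300204  0.354     ] (np.float64(-0.0006), np.float64(-0.0672))
tgrip [ 0.58798887 -0.02381004  0.354     ] (np.float64(-0.0032), np.float64(-0.0679))
tgrip scene [ 0.58790616 -0.02292165  0.354     ] (np.float64(-0.0032), np.float64(-0.067))
pgrip [ 0.48603327 -0.27515035  0.11      ] (np.float64(-0.1239), np.float64(-0.3107))
propfoot ((567.52880859375, -269.09771728515625), (206.5634307861328, 80.05477142333984), 4.871847152709961) [(np.float64(-0.1459), np.float64(-0.2718)), (np.float64(-0.1451), np.float64(-0.3518)), (np.float64(0.0614), np.float64(-0.35)), (np.float64(0.0607), np.float64(-0.2699))]
stand [0.70675526 0.30211318 0.012     ] (np.float64(0.1401), np.float64(0.2481))
stand [0.58517951 0.19318846 0.012     ] (np.float64(0.0105), np.float64(0.1487))
stand [0.57371852 0.29008896 0.012     ] (np.float64(0.0065), np.float64(0.2462))
stand S [0.71420468 0.20168876 0.012     ] (np.float64(0.1398), np.float64(0.1474))
stand S [0.70330513 0.30164977 0.012     ] (np.float64(0.1366), np.float64(0.2479))
stand S [0.60225403 0.19040562 0.012     ] (np.float64(0.0274), np.float64(0.1447))
vee S [0.64305711 0.24956866 0.07      ] (np.float64(0.0725), np.float64(0.2005))
vee bolt T (np.float64(0.0259), np.float64(0.2)) S (np.float64(0.1183), np.float64(0.2072))
```

Emit:
{"api": "servo_tool", "payload": {"deltas": [{"tx":0.08,"ty":0.057,"az":-0.2,"hand":-1},{"tx":0.16,"ty":0.114,"az":-0.4,"hand":-1},{"tx":0.24,"ty":0.171,"az":-0.55,"hand":-1},{"tx":0.3,"ty":0.215,"az":-0.55,"hand":-1},{"tx":0.37,"ty":0.27,"az":-0.55,"hand":-1},{"tx":0.45,"ty":0.32,"tz":-0.03,"az":-0.55,"hand":-1},{"tx":0.52,"ty":0.375,"tz":-0.06,"az":-0.55,"hand":-1},{"tx":0.575,"ty":0.41,"tz":-0.06,"az":-0.55,"hand":-1},{"tx":0.598,"ty":0.429,"tz":-0.06,"az":-0.55,"hand":-1},{"tx":0.598,"ty":0.429,"tz":-0.06,"az":-0.55,"hand":-1},{"tx":0.598,"ty":0.429,"tz":-0.06,"az":-0.55,"hand":-1}]}}

```text
invalid input at $.deltas[0]: expected keys tx, ty, tz, ax, ay, az, hand
```

```bash
python3 - <<'E'
from h import *
import pickle
W=shot('wrist');S=shot('scene')
cv2.imwrite('pics/w1.png',np.hstack([W['pixels'][:,80:480],S['pixels'][:,:400]])[:,:,::-1])
pickle.dump((W,S),open('c1.pkl','wb'))
o=r.observe();print(o['time'],o['tool_pos'],o['tool_rot'][:,1])
print('expected grip top px',proj(W,(.488,-.2754,.11)))
E
```

```text
0.2 [ 0.18873436 -0.48976349  0.23096836] [ 3.59577185e-01 -9.33115078e-01 -7.06454385e-04]
expected grip top px (np.float64(113.73494283838346), np.float64(-415.84545888563963))
```

View pics/w1.png

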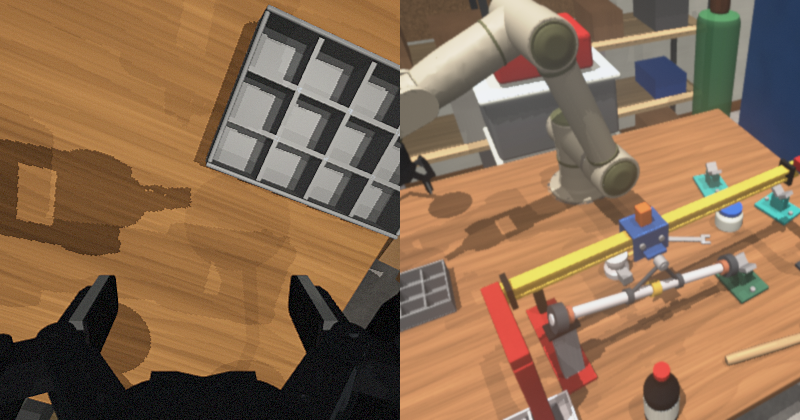

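The move was refused because every row needs all seven keys, so the arm is still at its start pose: the wrist view shows only the tray at (300,110). I'll resend it with full rows.

Emit:
{"api": "servo_tool", "payload": {"deltas": [{"tx":0.08,"ty":0.057,"tz":0,"ax":0,"ay":0,"az":-0.2,"hand":-1},{"tx":0.16,"ty":0.114,"tz":0,"ax":0,"ay":0,"az":-0.4,"hand":-1},{"tx":0.24,"ty":0.171,"tz":0,"ax":0,"ay":0,"az":-0.55,"hand":-1},{"tx":0.3,"ty":0.215,"tz":0,"ax":0,"ay":0,"az":-0.55,"hand":-1},{"tx":0.37,"ty":0.27,"tz":0,"ax":0,"ay":0,"az":-0.55,"hand":-1},{"tx":0.44,"ty":0.32,"tz":-0.03,"ax":0,"ay":0,"az":-0.55,"hand":-1},{"tx":0.51,"ty":0.37,"tz":-0.06,"ax":0,"ay":0,"az":-0.55,"hand":-1},{"tx":0.57,"ty":0.41,"tz":-0.06,"ax":0,"ay":0,"az":-0.55,"hand":-1},{"tx":0.598,"ty":0.429,"tz":-0.06,"ax":0,"ay":0,"az":-0.55,"hand":-1},{"tx":0.598,"ty":0.429,"tz":-0.06,"ax":0,"ay":0,"az":-0.55,"hand":-1},{"tx":0.598,"ty":0.429,"tz":-0.06,"ax":0,"ay":0,"az":-0.55,"hand":-1}]}}

```text
time: 1.12
tool_pos: [0.4886, -0.2741, 0.2007]
tool_rot: [[0.997, 0.083, -0.001], [0.083, -0.997, 0.001], [-0.001, -0.001, -1.0]]
ft_force: [-0.2, -1.0, 0.4]
gripper_width: 0.0857
finger_force: 0.0
```

```bash
python3 - <<'E'
from h import *
import pickle
W=shot('wrist');S=shot('scene')
cv2.imwrite('pics/w2.png',np.hstack([W['pixels'][:,80:480],S['pixels'][:,:400]])[:,:,::-1])
pickle.dump((W,S),open('c1.pkl','wb'))
o=r.observe();print(o['time'],o['tool_pos'],o['tool_rot'])
print('expected grip top px',proj(W,(.488,-.2754,.11)))
E
```

```text
1.2167 [ 0.48727413 -0.27576053  0.20118776] [[ 9.96836728e-01  7.94749087e-02 -5.24995077e-04]
 [ 7.94749395e-02 -9.96836864e-01  3.79321633e-05]
 [-5.20319790e-04 -7.95361255e-05 -9.99999861e-01]]
expected grip top px (np.float64(284.70600450257217), np.float64(222.42203579842752))
```

View pics/w2.png

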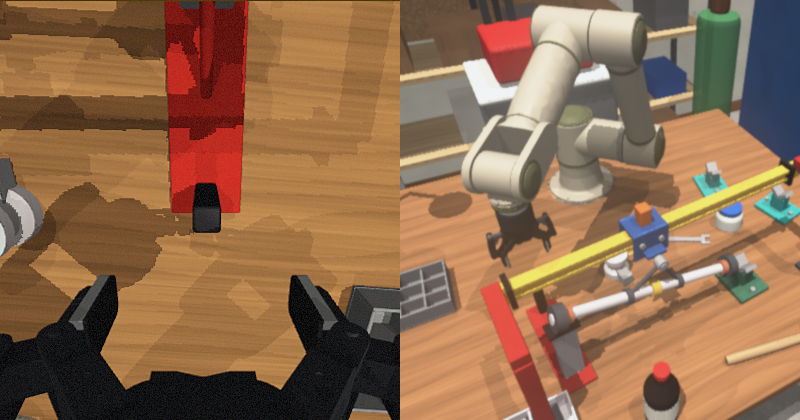

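The grip top shows at (287,219) in the full picture, against a predicted (285,222), so it is aligned to about 1 to 2 mm. Next: go down and grip.

Emit:
{"api": "servo_tool", "payload": {"deltas": [{"tx":0,"ty":0,"tz":-0.07,"ax":0,"ay":0,"az":0,"hand":-1},{"tx":0,"ty":0,"tz":-0.14,"ax":0,"ay":0,"az":0,"hand":-1},{"tx":0,"ty":0,"tz":-0.21,"ax":0,"ay":0,"az":0,"hand":-1},{"tx":0,"ty":0,"tz":-0.27,"ax":0,"ay":0,"az":0,"hand":-1},{"tx":0,"ty":0,"tz":-0.27,"ax":0,"ay":0,"az":0,"hand":-1},{"tx":0,"ty":0,"tz":-0.27,"ax":0,"ay":0,"az":0,"hand":1},{"tx":0,"ty":0,"tz":-0.27,"ax":0,"ay":0,"az":0,"hand":1},{"tx":0,"ty":0,"tz":-0.27,"ax":0,"ay":0,"az":0,"hand":1},{"tx":0,"ty":0,"tz":-0.27,"ax":0,"ay":0,"az":0,"hand":1},{"tx":0,"ty":0,"tz":-0.27,"ax":0,"ay":0,"az":0,"hand":1},{"tx":0,"ty":0,"tz":-0.27,"ax":0,"ay":0,"az":0,"hand":1},{"tx":0,"ty":0,"tz":-0.27,"ax":0,"ay":0,"az":0,"hand":1}]}}

```text
time: 2.22
tool_pos: [0.4882, -0.276, 0.0677]
tool_rot: [[0.997, 0.08, 0.002], [0.08, -0.997, -0.002], [0.001, 0.002, -1.0]]
ft_force: [-2.2, -0.2, 7.0]
gripper_width: 0.0233
finger_force: 59.9
```

Emit:
{"api": "servo_tool", "payload": {"deltas": [{"tx":-0.015,"ty":-0.001,"tz":0,"ax":0,"ay":0,"az":0,"hand":1},{"tx":-0.05,"ty":-0.004,"tz":0,"ax":0,"ay":0,"az":0,"hand":1},{"tx":-0.1,"ty":-0.008,"tz":0,"ax":0,"ay":0,"az":0,"hand":1},{"tx":-0.155,"ty":-0.012,"tz":0,"ax":0,"ay":0,"az":0,"hand":1},{"tx":-0.205,"ty":-0.016,"tz":0,"ax":0,"ay":0,"az":0,"hand":1},{"tx":-0.235,"ty":-0.018,"tz":0,"ax":0,"ay":0,"az":0,"hand":1},{"tx":-0.24,"ty":-0.018,"tz":0,"ax":0,"ay":0,"az":0,"hand":1},{"tx":-0.24,"ty":-0.018,"tz":0,"ax":0,"ay":0,"az":0,"hand":1},{"tx":-0.24,"ty":-0.018,"tz":0,"ax":0,"ay":0,"az":0,"hand":1}]}}

```text
time: 2.97
tool_pos: [0.367, -0.2851, 0.0677]
tool_rot: [[0.997, 0.079, -0.001], [0.079, -0.997, -0.002], [-0.001, 0.002, -1.0]]
ft_force: [-11.7, -1.1, 14.7]
gripper_width: 0.0232
finger_force: 61.7
```

```bash
python3 - <<'E'
from h import *
import pickle
S=shot('scene');T=shot('top')
cv2.imwrite('pics/w3.png',np.hstack([T['pixels'][:320,150:550],S['pixels'][100:,:400]])[:,:,::-1])
pickle.dump((T,S),open('c2.pkl','wb'))
o=r.observe();print(o['time'],o['tool_pos'],o['ft_force'])
E
```

```text
3.0667 [ 0.36696512 -0.28513903  0.06767411] [-11.91989171  -0.62321586  15.23220247]
```

View pics/w3.png

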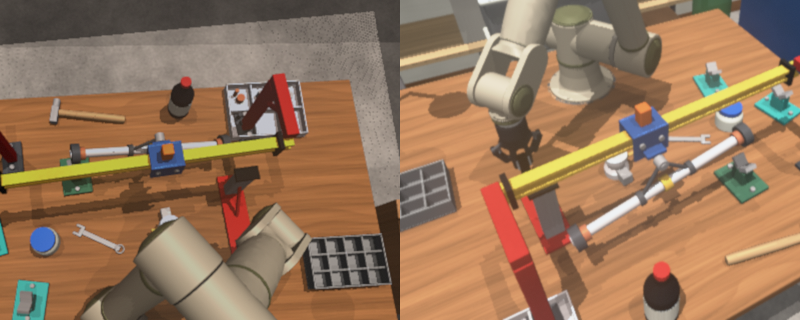

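The prop is out and standing, with its post at (240,180) in the top crop, and the axle is swinging freely. I'll release it and go above the trolley.

Emit:
{"api": "servo_tool", "payload": {"deltas": [{"tx":0,"ty":0,"tz":0,"ax":0,"ay":0,"az":0,"hand":-1},{"tx":0,"ty":0,"tz":0,"ax":0,"ay":0,"az":0,"hand":-1},{"tx":0,"ty":0,"tz":0,"ax":0,"ay":0,"az":0,"hand":-1},{"tx":0,"ty":0,"tz":0,"ax":0,"ay":0,"az":0,"hand":-1},{"tx":0,"ty":0,"tz":0.06,"ax":0,"ay":0,"az":0,"hand":-1},{"tx":0,"ty":0,"tz":0.14,"ax":0,"ay":0,"az":0,"hand":-1},{"tx":0,"ty":0,"tz":0.22,"ax":0,"ay":0,"az":0,"hand":-1},{"tx":0,"ty":0,"tz":0.3,"ax":0,"ay":0,"az":0,"hand":-1},{"tx":0,"ty":0.02,"tz":0.38,"ax":0,"ay":0,"az":0,"hand":-1},{"tx":0.02,"ty":0.05,"tz":0.45,"ax":0,"ay":0,"az":0,"hand":-1},{"tx":0.05,"ty":0.08,"tz":0.52,"ax":0,"ay":0,"az":0,"hand":-1},{"tx":0.08,"ty":0.12,"tz":0.58,"ax":0,"ay":0,"az":0,"hand":-1},{"tx":0.12,"ty":0.17,"tz":0.63,"ax":0,"ay":0,"az":0,"hand":-1},{"tx":0.17,"ty":0.22,"tz":0.66,"ax":0,"ay":0,"az":0,"hand":-1},{"tx":0.22,"ty":0.28,"tz":0.668,"ax":0,"ay":0,"az":0,"hand":-1},{"tx":0.27,"ty":0.34,"tz":0.668,"ax":0,"ay":0,"az":0,"hand":-1},{"tx":0.32,"ty":0.4,"tz":0.668,"ax":0,"ay":0,"az":0,"hand":-1},{"tx":0.37,"ty":0.455,"tz":0.668,"ax":0,"ay":0,"az":0,"hand":-1},{"tx":0.42,"ty":0.5,"tz":0.668,"ax":0,"ay":0,"az":0,"hand":-1},{"tx":0.442,"ty":0.521,"tz":0.668,"ax":0,"ay":0,"az":0,"hand":-1}]}}

```text
time: 4.73
tool_pos: [0.5906, -0.0208, 0.3991]
tool_rot: [[0.997, 0.083, -0.001], [0.083, -0.997, 0.001], [-0.001, -0.001, -1.0]]
ft_force: [-0.3, -0.8, -0.0]
gripper_width: 0.0855
finger_force: 0.0
```

```bash
python3 - <<'E'
from h import *
import pickle
W=shot('wrist');S=shot('scene');W2=shot('wrist')
cv2.imwrite('pics/w4.png',np.hstack([W2['pixels'][:,80:480],S['pixels'][:,:400]])[:,:,::-1])
pickle.dump((W2,S),open('c3.pkl','wb'))
o=r.observe();print(o['time'],o['tool_pos'],o['tool_rot'],o['q'])
print('expected tgrip top px',proj(W2,(.589,-.0233,.354)))
E
```

```text
4.8833 [ 0.5891844  -0.02314275  0.39935863] [[ 9.96670884e-01  8.15170594e-02 -1.45514304e-03]
 [ 8.15175084e-02 -9.96671878e-01  2.51868598e-04]
 [-1.42976856e-03 -3.69649733e-04 -9.99998910e-01]] [-2.37757086e-01  4.29431212e-01  9.07168155e-01 -1.00721172e-04
  1.80646682e+00  1.25140791e+00]
expected tgrip top px (np.float64(285.2551006757117), np.float64(245.20635417445823))
```

View pics/w4.png

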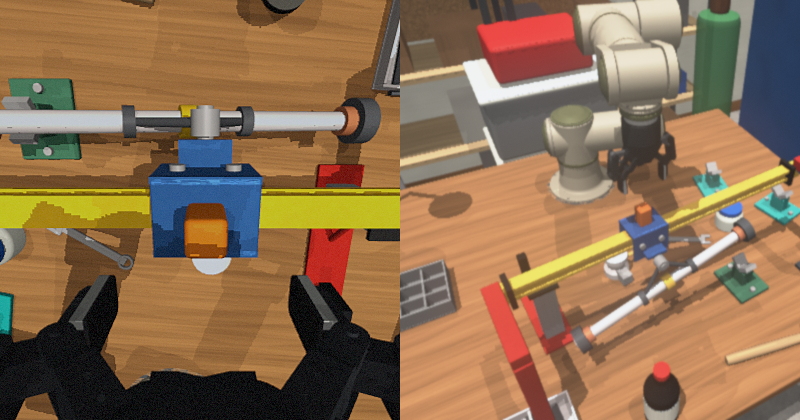

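The orange grip's top is at (287,239) in the full picture, against a predicted (285,245), so it is aligned. Next: lower and pinch.

Emit:
{"api": "servo_tool", "payload": {"deltas": [{"tx":0.002,"ty":0,"tz":-0.06,"ax":0,"ay":0,"az":0,"hand":-1},{"tx":0.002,"ty":0,"tz":-0.12,"ax":0,"ay":0,"az":0,"hand":-1},{"tx":0.002,"ty":0,"tz":-0.166,"ax":0,"ay":0,"az":0,"hand":-1},{"tx":0.002,"ty":0,"tz":-0.166,"ax":0,"ay":0,"az":0,"hand":-1},{"tx":0.002,"ty":0,"tz":-0.166,"ax":0,"ay":0,"az":0,"hand":1},{"tx":0.002,"ty":0,"tz":-0.166,"ax":0,"ay":0,"az":0,"hand":1},{"tx":0.002,"ty":0,"tz":-0.166,"ax":0,"ay":0,"az":0,"hand":1},{"tx":0.002,"ty":0,"tz":-0.166,"ax":0,"ay":0,"az":0,"hand":1},{"tx":0.002,"ty":0,"tz":-0.166,"ax":0,"ay":0,"az":0,"hand":1},{"tx":0.002,"ty":0,"tz":-0.166,"ax":0,"ay":0,"az":0,"hand":1},{"tx":0.002,"ty":0,"tz":-0.166,"ax":0,"ay":0,"az":0,"hand":1}]}}

```text
time: 5.8
tool_pos: [0.59, -0.024, 0.3186]
tool_rot: [[0.997, 0.08, 0.002], [0.08, -0.997, -0.001], [0.002, 0.001, -1.0]]
ft_force: [0.2, -0.9, 6.2]
gripper_width: 0.0296
finger_force: 62.2
```

```bash
cat >> h.py <<'E'
A=0.0761; EX=np.array([np.cos(A),np.sin(A),0]); EY=np.array([-np.sin(A),np.cos(A),0]); C0=np.array([.586,.0441,0])
def onplane(c,u,v,xl=.075):
    o,d=ray(c,u,v); k=(xl-(o-C0)@EX)/(d@EX); p=o+k*d; return (p-C0)@EY,p[2]
def swing(c):
    "angle, collar y (runway) from the white tube in the scene view"
    h=cv2.cvtColor(c['pixels'],cv2.COLOR_RGB2HSV)
    m=cv2.inRange(h,(0,0,130),(180,60,255))|cv2.inRange(h,(20,130,90),(30,255,255))
    ys,xs=np.nonzero(m); Q=np.array([onplane(c,u,v) for u,v in zip(xs,ys)])
    k=(abs(Q[:,0])<.46)&(Q[:,1]>.05)&(Q[:,1]<.27); m2=np.zeros_like(m); m2[ys[k],xs[k]]=255
    n,l,s,ce=cv2.connectedComponentsWithStats(m2)
    # long thin blobs, RANSAC line in plane
    keep=[i for i in range(1,n) if s[i][4]>40 and max(s[i][2:4])>20]
    ys,xs=np.nonzero(np.isin(l,keep)); Q=np.array([onplane(c,u,v) for u,v in zip(xs,ys)])
    g=np.random.default_rng(0); best=None;bn=0
    for _ in range(400):
        a,b=Q[g.integers(len(Q),size=2)]; d=b-a
        L=np.hypot(*d)
        if L<.08 or abs(d[1])>.6*abs(d[0]): continue
        e=abs((Q-a)@np.array([-d[1],d[0]])/L)<.013
        if e.sum()>bn: bn=e.sum();best=e
    Q=Q[best]; mu=Q.mean(0); U,S,V=np.linalg.svd(Q-mu); d=V[0]*np.sign(V[0][0])
    th=-np.arctan2(d[1],d[0]);  # right end up positive
    return th,mu,bn
E
python3 - <<'E'
from h import *
import pickle
for f in('c0.pkl','c2.pkl','c3.pkl'):
    d=pickle.load(open(f,'rb')); print(f,swing(d['scene'] if isinstance(d,dict) else d[1]))
L=[]
for i in range(12):
    t=r.observe()['time']; S=shot('scene'); th,mu,n=swing(S); L.append((t,th)); print(round(t,3),round(th,4),mu.round(3),n)
L=np.array(L); t0=L[0,0]
w=3.77
A_=np.c_[np.cos(w*(L[:,0])),np.sin(w*(L[:,0])),np.ones(len(L))]
s,res,*_=np.linalg.lstsq(A_,L[:,1],rcond=None); print(s,np.hypot(*s[:2]),res)
o=r.observe(); print(o['time'],o['tool_pos'],o['ft_force'],o['gripper_width'])
E
```

```text
c0.pkl (np.float64(0.2705115579528522), array([-0.08852051,  0.16472466]), np.int64(1057))
c2.pkl (np.float64(-0.1449591892198801), array([-0.06723231,  0.16475881]), np.int64(976))
c3.pkl (np.float64(-0.21116213252814564), array([-0.05989941,  0.15961861]), np.int64(968))
5.8 0.2335 [-0.104  0.169] 989
5.85 0.2174 [-0.103  0.168] 994
5.9 0.1815 [-0.1    0.165] 985
5.95 0.158 [-0.097  0.166] 984
6.0 0.1133 [-0.102  0.167] 870
6.05 0.0902 [-0.091  0.165] 980
6.1 0.0315 [-0.084  0.162] 974
6.15 0.0018 [-0.081  0.163] 980
6.2 -0.0522 [-0.083  0.162] 853
6.25 -0.1023 [-0.071  0.158] 969
6.3 -0.1552 [-0.068  0.162] 966
6.35 -0.145 [-0.066  0.164] 974
[-0.21048611  0.10559196  0.01129456] 0.23548686719286224 [0.00136489]
6.4 [ 0.58998721 -0.02400052  0.31860343] [-0.46609703 -0.03902347  6.23277964] 0.029614239696090103
```

```bash
cat > plan.py <<'E'
from h import *
from scipy.optimize import minimize
K=3.77**2/9.81; dt=1/12
def fit(L,w=3.77,off=None):
    L=np.array(L); M=np.c_[np.cos(w*L[:,0]),np.sin(w*L[:,0]),np.ones(len(L))]
    y=L[:,1].copy()
    if off is not None: y-=off; M=M[:,:2]
    s=np.linalg.lstsq(M,y,rcond=None)[0]; e=y-M@s; k=abs(e)<2.5*e.std()+1e-9
    s=np.linalg.lstsq(M[k],y[k],rcond=None)[0]; return s,(y-M@s)[k].std()
def plan(c,s,t0,D,n,w=3.77,tau=.03,smax=.32,step=.038,over=.03):
    "oscillation c cos wt + s sin wt; rows start at t0; returns positions after each row"
    tk=t0+tau+np.arange(n+1)*dt           # velocity changes dv_k at tk
    # after end: A cos+ B sin additions: K/1 * dv * sin(w(t-tk))/... s''=K a -> ds'=K dv -> s=K dv/w sin(w(t-tk))
    P=np.tril(np.ones((n,n+1)))           # v_k
    X=np.cumsum(P,0)*dt
    Eq=np.vstack([-K/w*np.sin(w*tk),K/w*np.cos(w*tk),np.ones(n+1),X[-1]]); b=np.array([-c,-s,0,D])
    tt=np.arange(t0,tk[-1]+.02,.04); dlt=tt[:,None]-tk; G=np.where(dlt>0,K/w*np.sin(w*dlt),0)
    f=c*np.cos(w*tt)+s*np.sin(w*tt)
    z0=np.linalg.lstsq(Eq,b,rcond=None)[0]
    cons=[dict(type='eq',fun=lambda z:Eq@z-b,jac=lambda z:Eq)]
    for Mx,h in((G,smax-f),(-G,smax+f),(P*dt,step+0*P[:,0]),(-P*dt,step+0*P[:,0]),(X,D+over+0*P[:,0])):
        cons.append(dict(type='ineq',fun=lambda z,M=Mx,h=h:h-M@z,jac=lambda z,M=Mx:-M))
    q=minimize(lambda z:z@z,z0,jac=lambda z:2*z,constraints=cons,method='SLSQP',options=dict(maxiter=200))
    return q.success,q.fun,X@q.x,abs(f+G@q.x).max(),abs(P@q.x).max()
def rows(x): # shares tx, ty
    return [(round(-np.sin(A)*p/.5,4),round(np.cos(A)*p/.5,4)) for p in x]
E
python3 - <<'E'
from plan import *
L=[(2.97,-.145),(4.783,-.2112),(5.8,.2335),(5.85,.2174),(5.9,.1815),(5.95,.158),(6,.1133),(6.05,.0902),(6.1,.0315),(6.15,.0018),(6.2,-.0522),(6.25,-.1023),(6.3,-.1552),(6.35,-.145)]
for w in(3.6,3.7,3.75,3.77,3.8,3.85,3.95): print(w,fit(L[1:],w))
L=L[1:]
(c,s,o),e=fit(L); t0=6.4
for n in(16,18,20,24):
  for d in range(0,20,2):
    q=plan(c,s,t0+d*dt,.266,n); 
    if q[0]: print(n,d,round(q[1],3),round(q[3],3),round(q[4],3))
E
```

```text
3.6 (array([-0.00301186,  0.23976389,  0.02205993]), np.float64(0.01088297554178688))
3.7 (array([-0.14429878,  0.18781274,  0.01582828]), np.float64(0.010409463639339357))
3.75 (array([-0.19602772,  0.13148062,  0.01198185]), np.float64(0.010257103467438819))
3.77 (array([-0.21127355,  0.1048097 ,  0.01036123]), np.float64(0.010239904761587289))
3.8 (array([-0.22745204,  0.0617215 ,  0.0078904 ]), np.float64(0.010285399115757184))
3.85 (array([-0.23527671, -0.01419052,  0.00382095]), np.float64(0.010623272377841747))
3.95 (array([-0.18055424, -0.15250968, -0.00291604]), np.float64(0.012679439131973171))
16 0 0.519 0.211 0.456
16 2 0.843 0.257 0.456
16 4 1.109 0.32 0.456
16 6 0.703 0.32 0.456
16 8 0.28 0.295 0.456
16 10 0.081 0.242 0.423
16 12 0.042 0.235 0.368
16 14 0.041 0.178 0.372
16 16 0.056 0.107 0.385
16 18 0.173 0.138 0.456
18 0 0.258 0.214 0.456
18 2 0.327 0.235 0.456
18 4 0.294 0.28 0.456
18 6 0.179 0.282 0.456
18 8 0.076 0.249 0.413
18 10 0.04 0.232 0.359
18 12 0.04 0.235 0.369
18 14 0.039 0.178 0.361
18 16 0.056 0.108 0.385
18 18 0.133 0.147 0.456
20 0 0.158 0.215 0.399
20 2 0.169 0.235 0.376
20 4 0.127 0.259 0.423
20 6 0.07 0.249 0.399
20 8 0.04 0.228 0.355
20 10 0.037 0.231 0.356
20 12 0.039 0.235 0.361
20 14 0.037 0.178 0.35
20 16 0.055 0.112 0.381
20 18 0.105 0.157 0.421
24 0 0.061 0.222 0.276
24 2 0.052 0.235 0.334
24 4 0.039 0.226 0.35
24 6 0.033 0.216 0.345
24 8 0.034 0.22 0.347
24 10 0.035 0.233 0.348
24 12 0.033 0.235 0.345
24 14 0.036 0.178 0.347
24 16 0.047 0.131 0.346
24 18 0.059 0.179 0.305
```

```bash
python3 - <<'E'
from plan import *
L=[(4.783,-.2112),(5.8,.2335),(5.85,.2174),(5.9,.1815),(5.95,.158),(6,.1133),(6.05,.0902),(6.1,.0315),(6.15,.0018),(6.2,-.0522),(6.25,-.1023),(6.3,-.1552),(6.35,-.145)]
for i in range(21):
    t=r.observe()['time']; L.append((t,swing(shot('scene'))[0]))
(c,s,o),e=fit(L); t0=r.observe()['time']
for w in(3.74,3.77,3.8): print(w,fit(L,w))
print(t0,r.observe()['tool_pos'])
q=plan(c,s,t0,.266,20); print(q[0],q[1],q[3],q[4]); print(q[2].round(4)); print(rows(q[2]))
E
```

```text
3.74 (array([-0.18385583,  0.15713476,  0.0188758 ]), np.float64(0.01093556918600584))
3.77 (array([-0.21025495,  0.11799526,  0.01690373]), np.float64(0.010575635981939049))
3.8 (array([-0.2293568 ,  0.07598609,  0.01417084]), np.float64(0.009371079343202821))
7.45 [ 0.58997026 -0.02401382  0.31857356]
True 0.039173010528317787 0.22859019395897445 0.36104186643674196
[0.001  0.0047 0.0124 0.0247 0.0422 0.0643 0.0905 0.1194 0.1494 0.1791
 0.2066 0.2305 0.2498 0.2637 0.2723 0.2759 0.2756 0.2726 0.2688 0.266 ]
[(np.float64(-0.0002), np.float64(0.0021)), (np.float64(-0.0007), np.float64(0.0094)), (np.float64(-0.0019), np.float64(0.0246)), (np.float64(-0.0038), np.float64(0.0493)), (np.float64(-0.0064), np.float64(0.0841)), (np.float64(-0.0098), np.float64(0.1283)), (np.float64(-0.0138), np.float64(0.1804)), (np.float64(-0.0181), np.float64(0.238)), (np.float64(-0.0227), np.float64(0.298)), (np.float64(-0.0272), np.float64(0.3571)), (np.float64(-0.0314), np.float64(0.4119)), (np.float64(-0.035), np.float64(0.4597)), (np.float64(-0.038), np.float64(0.4981)), (np.float64(-0.0401), np.float64(0.526)), (np.float64(-0.0414), np.float64(0.543)), (np.float64(-0.042), np.float64(0.5502)), (np.float64(-0.0419), np.float64(0.5495)), (np.float64(-0.0415), np.float64(0.5437)), (np.float64(-0.0409), np.float64(0.5361)), (np.float64(-0.0404), np.float64(0.5305))]
```

Emit:
{"api": "servo_tool", "payload": {"deltas": [{"tx":0,"ty":0.002,"tz":0,"ax":0,"ay":0,"az":0,"hand":1},{"tx":-0.001,"ty":0.009,"tz":0,"ax":0,"ay":0,"az":0,"hand":1},{"tx":-0.002,"ty":0.025,"tz":0,"ax":0,"ay":0,"az":0,"hand":1},{"tx":-0.004,"ty":0.049,"tz":0,"ax":0,"ay":0,"az":0,"hand":1},{"tx":-0.006,"ty":0.084,"tz":0,"ax":0,"ay":0,"az":0,"hand":1},{"tx":-0.01,"ty":0.128,"tz":0,"ax":0,"ay":0,"az":0,"hand":1},{"tx":-0.014,"ty":0.18,"tz":0,"ax":0,"ay":0,"az":0,"hand":1},{"tx":-0.018,"ty":0.238,"tz":0,"ax":0,"ay":0,"az":0,"hand":1},{"tx":-0.023,"ty":0.298,"tz":0,"ax":0,"ay":0,"az":0,"hand":1},{"tx":-0.027,"ty":0.357,"tz":0,"ax":0,"ay":0,"az":0,"hand":1},{"tx":-0.031,"ty":0.412,"tz":0,"ax":0,"ay":0,"az":0,"hand":1},{"tx":-0.035,"ty":0.46,"tz":0,"ax":0,"ay":0,"az":0,"hand":1},{"tx":-0.038,"ty":0.498,"tz":0,"ax":0,"ay":0,"az":0,"hand":1},{"tx":-0.04,"ty":0.526,"tz":0,"ax":0,"ay":0,"az":0,"hand":1},{"tx":-0.041,"ty":0.543,"tz":0,"ax":0,"ay":0,"az":0,"hand":1},{"tx":-0.042,"ty":0.55,"tz":0,"ax":0,"ay":0,"az":0,"hand":1},{"tx":-0.042,"ty":0.5495,"tz":0,"ax":0,"ay":0,"az":0,"hand":1},{"tx":-0.0415,"ty":0.544,"tz":0,"ax":0,"ay":0,"az":0,"hand":1},{"tx":-0.041,"ty":0.536,"tz":0,"ax":0,"ay":0,"az":0,"hand":1},{"tx":-0.0405,"ty":0.5305,"tz":0,"ax":0,"ay":0,"az":0,"hand":1}]}}

```text
time: 9.12
tool_pos: [0.5679, 0.2418, 0.3186]
tool_rot: [[0.997, 0.081, -0.003], [0.081, -0.997, 0.0], [-0.003, -0.001, -1.0]]
ft_force: [-14.1, 0.2, 7.4]
gripper_width: 0.0294
finger_force: 62.4
```

```bash
python3 - <<'E'
from plan import *
import pickle
L=[]
for i in range(20):
    t=r.observe()['time']; S=shot('scene'); th,mu,n=swing(S); L.append((t,th)); 
print(np.array(L)[:,1].round(3), mu,n)
pickle.dump(L,open('L.pkl','wb'))
o=r.observe();print(o['time'],o['tool_pos'],o['ft_force'],o['gripper_width'])
print(fit(L),fit(L,off=.01))
cv2.imwrite('pics/s5.png',cv2.resize(S['pixels'][120:370,130:480,::-1],None,fx=2.2,fy=2.2))
E
```

```text
[0.009 0.031 0.053 0.047 0.035 0.04  0.051 0.049 0.058 0.052 0.063 0.067
 0.048 0.032 0.039 0.04  0.03  0.032 0.025 0.024] [0.18697699 0.16852378] 708
10.1167 [0.56789415 0.24145922 0.318611  ] [-13.35030189  -3.95129138   6.94480276] 0.02974947913831523
(array([-0.00203242, -0.02738326,  0.02747366]), np.float64(0.008397911828350087)) (array([ 0.00164608, -0.04756118]), np.float64(0.010383459770288036))
```

View pics/s5.png

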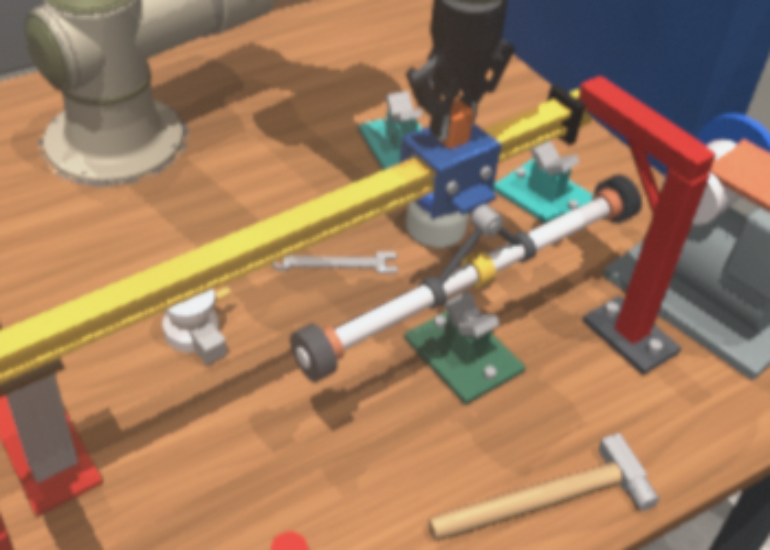

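The axle is nearly still over the green stand: collar at (483,268) and vee at (470,312) in the crop. I'll measure one full period and the collar's position.

```bash
python3 - <<'E'
from plan import *
import pickle
L=pickle.load(open('L.pkl','rb')); M=[]
for i in range(24):
    t=r.observe()['time']; S=shot('scene'); th,mu,n=swing(S); M.append((t,th)); 
print(np.array(M)[:,1].round(3))
L=L[2:]+M; pickle.dump(L,open('L.pkl','wb'))
o=r.observe();t0=o['time'];print(t0,o['tool_pos'],o['ft_force'])
(c,s,off),e=fit(L); print(c,s,off,e,np.hypot(c,s))
h=cv2.cvtColor(S['pixels'],cv2.COLOR_RGB2HSV); m=cv2.inRange(h,(20,130,90),(32,255,255)); m[:225]=0;m[262:]=0;m[:,:335]=0;m[:,365:]=0
ys,xs=np.nonzero(m);print('collar',len(xs),xs.mean(),ys.mean(),onplane(S,xs.mean(),ys.mean()))
for d in range(0,12,2):
    q=plan(c,s,t0+d*dt,0,14); print(d,q[0],round(q[1],4))
    if d==0: print(q[2].round(4)); print(rows(q[2]))
E
```

```text
[ 0.024  0.004 -0.008  0.005 -0.023 -0.001  0.011  0.003 -0.005  0.006
  0.018  0.007  0.005  0.024  0.036  0.037  0.037  0.057  0.032  0.042
  0.044  0.056  0.038  0.063]
11.3167 [0.56789828 0.24145076 0.31859848] [-14.28801026  -2.51070438   7.78494576]
-0.002623980100884935 -0.026409470626440307 0.027362536967912743 0.008475916629263986 0.026539506595614274
collar 91 348.53846153846155 241.47252747252747 (np.float64(0.20066905621544268), np.float64(0.1653355632652047))
0 True 0.0047
[-0.003  -0.0068 -0.0099 -0.0114 -0.0109 -0.0087 -0.0052 -0.0013  0.0022
  0.0044  0.005   0.004   0.0019  0.    ]
[(np.float64(0.0004), np.float64(-0.0059)), (np.float64(0.001), np.float64(-0.0135)), (np.float64(0.0015), np.float64(-0.0197)), (np.float64(0.0017), np.float64(-0.0227)), (np.float64(0.0017), np.float64(-0.0218)), (np.float64(0.0013), np.float64(-0.0173)), (np.float64(0.0008), np.float64(-0.0103)), (np.float64(0.0002), np.float64(-0.0026)), (np.float64(-0.0003), np.float64(0.0043)), (np.float64(-0.0007), np.float64(0.0087)), (np.float64(-0.0008), np.float64(0.0099)), (np.float64(-0.0006), np.float64(0.0079)), (np.float64(-0.0003), np.float64(0.0038)), (np.float64(-0.0), np.float64(0.0))]
2 True 0.0056
4 True 0.0034
6 True 0.0012
8 True 0.002
10 True 0.0047
```

```bash
python3 - <<'E'
from plan import *
import pickle
L=pickle.load(open('L.pkl','rb')); (c,s,off),e=fit(L); t0=r.observe()['time']
q=plan(c,s,t0+6*dt,0,14); print(t0,q[2].round(4)); print([tuple(map(float,x)) for x in rows(q[2])])
E
```

```text
11.3167 [ 0.0007  0.002   0.0039  0.0061  0.0082  0.01    0.0111  0.0113  0.0106
  0.009   0.0066  0.004   0.0016 -0.    ]
[(-0.0001, 0.0013), (-0.0003, 0.004), (-0.0006, 0.0078), (-0.0009, 0.0121), (-0.0012, 0.0164), (-0.0015, 0.0199), (-0.0017, 0.0221), (-0.0017, 0.0226), (-0.0016, 0.0212), (-0.0014, 0.0179), (-0.001, 0.0132), (-0.0006, 0.0079), (-0.0002, 0.0031), (0.0, -0.0)]
```

Emit:
{"api": "servo_tool", "payload": {"deltas": [{"tx":0,"ty":0,"tz":0,"ax":0,"ay":0,"az":0,"hand":1},{"tx":-0.001,"ty":0,"tz":0,"ax":0,"ay":0,"az":0,"hand":1},{"tx":-0.002,"ty":0,"tz":0,"ax":0,"ay":0,"az":0,"hand":1},{"tx":-0.003,"ty":0,"tz":0,"ax":0,"ay":0,"az":0,"hand":1},{"tx":-0.004,"ty":0,"tz":0,"ax":0,"ay":0,"az":0,"hand":1},{"tx":-0.004,"ty":0,"tz":0,"ax":0,"ay":0,"az":0,"hand":1},{"tx":-0.004,"ty":0.001,"tz":0,"ax":0,"ay":0,"az":0,"hand":1},{"tx":-0.004,"ty":0.004,"tz":0,"ax":0,"ay":0,"az":0,"hand":1},{"tx":-0.004,"ty":0.008,"tz":0,"ax":0,"ay":0,"az":0,"hand":1},{"tx":-0.005,"ty":0.012,"tz":0,"ax":0,"ay":0,"az":0,"hand":1},{"tx":-0.005,"ty":0.016,"tz":0,"ax":0,"ay":0,"az":0,"hand":1},{"tx":-0.005,"ty":0.02,"tz":0,"ax":0,"ay":0,"az":0,"hand":1},{"tx":-0.006,"ty":0.022,"tz":0,"ax":0,"ay":0,"az":0,"hand":1},{"tx":-0.006,"ty":0.0225,"tz":0,"ax":0,"ay":0,"az":0,"hand":1},{"tx":-0.006,"ty":0.021,"tz":0,"ax":0,"ay":0,"az":0,"hand":1},{"tx":-0.005,"ty":0.018,"tz":0,"ax":0,"ay":0,"az":0,"hand":1},{"tx":-0.005,"ty":0.013,"tz":0,"ax":0,"ay":0,"az":0,"hand":1},{"tx":-0.004,"ty":0.008,"tz":0,"ax":0,"ay":0,"az":0,"hand":1},{"tx":-0.004,"ty":0.003,"tz":0,"ax":0,"ay":0,"az":0,"hand":1},{"tx":-0.004,"ty":0,"tz":0,"ax":0,"ay":0,"az":0,"hand":1}]}}

```text
time: 12.98
tool_pos: [0.5679, 0.2414, 0.3186]
tool_rot: [[0.997, 0.08, 0.003], [0.08, -0.997, 0.001], [0.003, -0.001, -1.0]]
ft_force: [2.2, 2.2, 5.5]
gripper_width: 0.0292
finger_force: 62.2
```

```bash
python3 - <<'E'
from plan import *
import pickle
L=[]
for i in range(34):
    t=r.observe()['time']; S=shot('scene'); th,mu,n=swing(S); L.append((t,th)); 
print(np.array(L)[:,1].round(3))
o=r.observe();t0=o['time'];print(t0,o['tool_pos'],o['ft_force'])
(c,s,off),e=fit(L); print(c,s,off,e,np.hypot(c,s))
T=shot('top')
# yoke/stand check in the scene: steel-grey vee pixels
g=cv2.resize(S['pixels'][200:320,280:420,::-1],None,fx=5.5,fy=5,interpolation=cv2.INTER_CUBIC); cv2.imwrite('pics/s6.png',g)
E
```

```text
[ 0.033  0.015  0.039  0.033  0.033  0.032  0.04   0.033  0.027  0.04
  0.039  0.033  0.026  0.022 -0.006  0.018  0.017  0.026  0.022  0.026
  0.026  0.035  0.027  0.016  0.033  0.032  0.018  0.029  0.034  0.034
  0.029  0.042  0.024  0.039]
14.6833 [0.56794858 0.24121082 0.31862311] [ 0.23645484 -1.60446659  5.76239103]
0.0032442096942947737 -0.0035261086752763813 0.029328204305535222 0.006578942437650155 0.004791486087887092
```

View pics/s6.png

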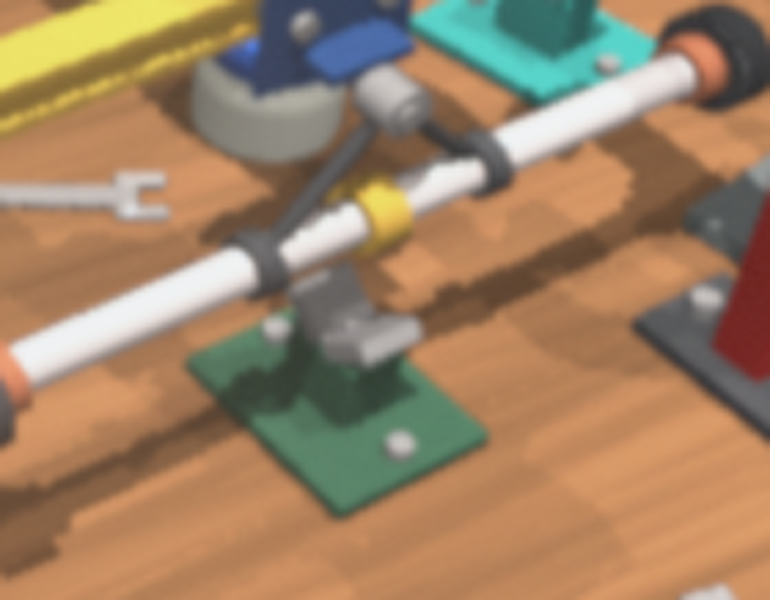

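```bash
python3 - <<'E'
from h import *
S=shot('scene')
f=lambda u,v:(280+u/5.5,200+v/5)
loc=lambda p:(((p-C0)@EX).round(4),((p-C0)@EY).round(4))
P={k:onz(S,*f(u,v),.012) for k,(u,v) in dict(l=(188,362),b=(340,516),r=(487,436),b1=(400,443),b2=(277,328)).items()}
for k,p in P.items(): print(k,loc(p))
print('foot centre',loc((P['l']+P['r'])/2),'bolts mid',loc((P['b1']+P['b2'])/2),'vee',loc(onz(S,*f(352,322),.07)))
print('collar',onplane(S,*f(382,214)))
t=r.observe()['tool_pos'];print('trolley',loc(np.array([t[0],t[1],0])))
E
```

```text
l (np.float64(0.0143), np.float64(0.149))
b (np.float64(0.141), np.float64(0.1481))
r (np.float64(0.1383), np.float64(0.2471))
b1 (np.float64(0.1185), np.float64(0.2059))
b2 (np.float64(0.0185), np.float64(0.2052))
foot centre (np.float64(0.0763), np.float64(0.1981)) bolts mid (np.float64(0.0685), np.float64(0.2056)) vee (np.float64(0.0718), np.float64(0.2035))
collar (np.float64(0.20508919255637875), np.float64(0.1579541054194984))
trolley (np.float64(-0.003), np.float64(0.1979))
```

The collar is over the vee to within a few mm and the swing is about 0.005 rad. I'll release and lift clear.

Emit:
{"api": "servo_tool", "payload": {"deltas": [{"tx":0,"ty":0,"tz":0,"ax":0,"ay":0,"az":0,"hand":-1},{"tx":0,"ty":0,"tz":0,"ax":0,"ay":0,"az":0,"hand":-1},{"tx":0,"ty":0,"tz":0,"ax":0,"ay":0,"az":0,"hand":-1},{"tx":0,"ty":0,"tz":0,"ax":0,"ay":0,"az":0,"hand":-1},{"tx":0,"ty":0,"tz":0,"ax":0,"ay":0,"az":0,"hand":-1},{"tx":0,"ty":0,"tz":0.04,"ax":0,"ay":0,"az":0,"hand":-1},{"tx":0,"ty":0,"tz":0.09,"ax":0,"ay":0,"az":0,"hand":-1},{"tx":0,"ty":0,"tz":0.14,"ax":0,"ay":0,"az":0,"hand":-1},{"tx":0,"ty":0,"tz":0.19,"ax":0,"ay":0,"az":0,"hand":-1},{"tx":0,"ty":0,"tz":0.22,"ax":0,"ay":0,"az":0,"hand":-1},{"tx":0,"ty":0,"tz":0.22,"ax":0,"ay":0,"az":0,"hand":-1},{"tx":0,"ty":0,"tz":0.22,"ax":0,"ay":0,"az":0,"hand":-1}]}}

```text
time: 15.78
tool_pos: [0.5677, 0.2414, 0.427]
tool_rot: [[0.997, 0.08, 0.001], [0.08, -0.997, 0.0], [0.001, -0.0, -1.0]]
ft_force: [0.1, -0.1, -1.5]
gripper_width: 0.0855
finger_force: 0.0
```

```bash
python3 - <<'E'
from plan import *
L=[]
for i in range(34):
    t=r.observe()['time']; S=shot('scene'); th,mu,n=swing(S); L.append((t,th))
(c,s,off),e=fit(L); print(off,e,np.hypot(c,s))
T=shot('top'); o=r.observe(); print(o['time'],o['tool_pos'],o['ft_force'],o['gripper_width'])
h=cv2.cvtColor(S['pixels'],cv2.COLOR_RGB2HSV); m=cv2.inRange(h,(20,130,90),(32,255,255)); m[:225]=0;m[262:]=0;m[:,:335]=0;m[:,365:]=0
ys,xs=np.nonzero(m);print('collar',len(xs),xs.mean(),ys.mean(),onplane(S,xs.mean(),ys.mean()))
cv2.imwrite('pics/f.png',np.hstack([T['pixels'][:320,100:500],S['pixels'][100:,:400]])[:,:,::-1])
E
```

```text
0.029403130399364583 0.008033069120860855 0.006581974317489379
17.5333 [0.56751562 0.2413458  0.42727157] [0.17491916 0.40554387 0.01461033] 0.0853953865226624
collar 92 348.89130434782606 241.2173913043478 (np.float64(0.20181249964373363), np.float64(0.1656784986256844))
```

View pics/f.png

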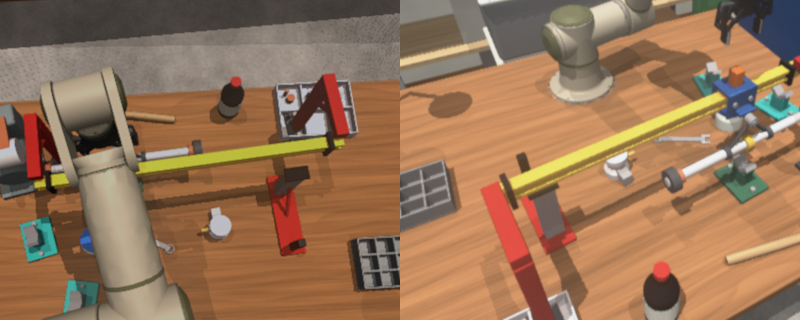

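The prop stands upright on the robot's side, with its foot at (287,215) in the top crop. The axle hangs still over the stand and the gripper is clear. I'll hold briefly and then hand in.

Emit:
{"api": "servo_tool", "payload": {"deltas": [{"tx":0,"ty":0,"tz":0,"ax":0,"ay":0,"az":0,"hand":-1},{"tx":0,"ty":0,"tz":0,"ax":0,"ay":0,"az":0,"hand":-1},{"tx":0,"ty":0,"tz":0,"ax":0,"ay":0,"az":0,"hand":-1},{"tx":0,"ty":0,"tz":0,"ax":0,"ay":0,"az":0,"hand":-1},{"tx":0,"ty":0,"tz":0,"ax":0,"ay":0,"az":0,"hand":-1},{"tx":0,"ty":0,"tz":0,"ax":0,"ay":0,"az":0,"hand":-1},{"tx":0,"ty":0,"tz":0,"ax":0,"ay":0,"az":0,"hand":-1},{"tx":0,"ty":0,"tz":0,"ax":0,"ay":0,"az":0,"hand":-1},{"tx":0,"ty":0,"tz":0,"ax":0,"ay":0,"az":0,"hand":-1},{"tx":0,"ty":0,"tz":0,"ax":0,"ay":0,"az":0,"hand":-1},{"tx":0,"ty":0,"tz":0,"ax":0,"ay":0,"az":0,"hand":-1},{"tx":0,"ty":0,"tz":0,"ax":0,"ay":0,"az":0,"hand":-1},{"tx":0,"ty":0,"tz":0,"ax":0,"ay":0,"az":0,"hand":-1},{"tx":0,"ty":0,"tz":0,"ax":0,"ay":0,"az":0,"hand":-1}]}}

```text
time: 18.7
tool_pos: [0.5675, 0.2413, 0.4273]
tool_rot: [[0.997, 0.08, 0.0], [0.08, -0.997, -0.0], [0.0, 0.0, -1.0]]
ft_force: [-0.5, -0.4, -0.2]
gripper_width: 0.0853
finger_force: 0.0
```

```bash
python3 -c "
from workcell import r
print(r.hand_in())"
```

```text
the job is handed in; nothing more can be done
None
```

I handed the job in at about 18.7 s (no verdict came back): the prop stands upright clear of the axle on the robot's side, the collar hangs within a few mm of the vee with about 0.007 rad of swing left, and the gripper is clear of everything.

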